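# Load the RF test jig and hold its cover at 60 degrees for inspection

## Task

Lift the silver RF module off the inspection turntable and seat it flat on the floor of the pocket in the test jig's nest, the side with its three thin pins towards the cover hinges, and let it go; only then, take the jig's laid-back cover by its black lift bar, bring it down to 60 degrees above shut and finish while still holding it there, so that I can look in between the hold-down pads and the module. The cover's hinge is slack: do not let the cover drop onto the module, do not tip the module over, and leave the tape roll, heat sink and attenuator where they are.

Things in the scene. Friction and masses are not known exactly. Their poses are not given: they have to be found in the camera images.
- module_centre (a point): Centre of the loose silver RF module's body (aluminium box 55 x 80 x 20 mm, 0.16 kg), 10 mm above its underside; x across its width, y along its length, z up. A gold socket sticks out 11 mm at each end (+y, -y), three thin gold pins 8 mm from the +x side. Lies flat on the turntable, turned under 70 degrees from how it must lie in the nest. Grasp it across the 55 mm, on its upper half.
- module_pins (a point): Middle of the module's long side that carries the three pins: 27.5 mm along +x from the module centre, 10 mm above the underside; axes as module_centre.
- platter_top (a point): Centre of the top of the turntable's round platter (180 mm across, aluminium with a black rubber mat, top 28 mm above the bench). The turntable is fixed to the bench; its platter turns at a touch about the vertical z, and x and y turn with it.
- nest_floor (a point): Centre of the pocket floor in the fixed test jig's nest, 56 mm above the bench. x points to the cover hinges at the back, y left, z up. The pocket is 60 (x) x 85 (y) mm, its black walls 10 mm high with a 3 mm lead-in, with gaps for sockets and pins; the white frame round it (96 x 136 mm) rises 13 mm above the floor, so the seated module stands 7 mm clear of it.
- cover_hinge (a point): A point on the axis of the cover hinge at the back of the jig, in line with the middle of the lift bar, 75 mm above the bench and 69 mm towards the back from nest_floor. The axis is this point's y; x and z as nest_floor. Does not move.
- lift_bar (a point): Middle of the cover's lift bar: round, black, 12 mm thick, 100 mm long along y, 138 mm from the hinge axis; the edge of the 11 mm thick white cover frame is 11 mm from the bar's axis, towards the hinge. At cover angle A the bar is 138 cos A mm to the front (nest_floor's -x) of the hinge and 138 sin A mm above it. The point turns with the cover.
- test_jig_cover (a joint): Angle of the jig's hinged cover (white window frame, 0.33 kg) in rad: 0 shut on the nest, 1.05 = 60 degrees, 1.57 upright, 2.2 its stop. Starts laid back near the stop, resting there by its weight; forward of upright it falls shut unless held. Holding it takes 1 to 3 N at the bar.
- tape_roll: Black tape roll lying flat on the bench, 62 mm across, 18 mm high; origin at the centre of its underside. A bystander.
- heat_sink: Finned aluminium heat sink, 50 x 70 x 26 mm; origin at the centre of its underside. A bystander.
- attenuator: Small coaxial attenuator with a black finned body, 22 x 58 x 22 mm, lying on the bench; origin at the centre of its underside. A bystander.

How it is judged:
By the outcome, as a careful person would: the job done as asked, in the order asked, and still so for the second after the job is handed in, while the arm keeps its last pose, push and grip.
It also fails if it takes over 67 s, if anything falls off the work surface, if the arm or the gripper's body presses on something with over 40 N, if the wrist force passes 120 N, or if a joint passes its speed limit or range.

## Robot

A 7-joint arm with a two-finger parallel gripper is mounted at the origin on a cart in front of the work surface, level with it; the furniture and walls round the work are solid. World frame = base frame: x ahead of the robot, y to its left, z up, the work surface at z = 0. Lengths are in m, angles in rad, forces in N, time in s.
With the tool pointing down it reaches from about 0.35 to 0.775 m from the base axis. Payload 3.1 kg.
Tool frame: the origin (TCP) lies on the mounting face of the last link; the fingertips stand 173 mm ahead of it and the grasp point (between the pads) lies 155 mm ahead of it (manip.hold_point_z is the z of the grasp point in the tool frame, in m); z points along the fingers, y is the line along which they close (so a half turn about z gives the same grasp; the last joint's range is limited). The gripper opens to 85 mm and grips with 20 to 120 N. Pads are 22 mm wide; open, the fingers measure 114 mm over their backs; the gripper's body (76 mm by 85 mm) begins 54 mm behind the grasp point. The pads swing forward as they close: fully open they stand 13 mm farther back than shut.
Start: joints at [1.072, 0.311, 0.014, 1.512, -0.004, 1.319, -0.027], TCP at [0.243, -0.494, 0.405] pointing down, gripper open.
Joint ranges: [-2.7, 2.7], [-0.3, 1.91], [-1.27, 1.3], [0.12, 2.57], [-1.44, 4.58], [0.2, 2.03], [-3.05, 3.05]. Speed limits (rad/s): [2.79, 2.79, 3.14, 3.14, 3.14, 3.14, 3.14].

## Interface

Orientations are given as a 3x3 rotation matrix whose columns are the frame's x, y, z axes.
In Python, from station import manip gives the robot as it stands.
- The arm moves only by the tool jog_arm, never from a script. Its argument "steps" is a list of rows, each a list of 6 numbers: the shift along the tool's x, y, z as a fraction of full scale, then the turn, a rotation vector about the tool's x, y, z as a fraction of full scale. In form: [[dx, dy, dz, ax, ay, az], ...]. A call has 1 to 20 rows; each row shifts and turns the commanded pose from where the row before left it, along the tool's axes as they then stand; what a row does not reach is not made up. Full scale, the value 1, is 3 cm for a shift and 0.12 rad for a turn. A row lasts 1/12 s, in which the tool goes at most 41.7 mm and 7.16 degrees, less where a joint would pass 70% of its speed; a pose out of reach is approached as far as the arm can. A call with a number of a shift or a turn outside -1 to 1 is refused whole. A call with a gripper value outside its range is refused whole. "hand" is the opening, from -1 (shut) to 1 (fully open), set as the call begins (left out, the last holds). The fingers move at their own pace and stop on an object; the grip force is fixed at half the most. Time passes only in rows, so rows that do not move let the fingers close. It gives the time, the measured TCP pose, the force, the opening and the grip force at its end, in the units of the state.
- manip.get_state(): the state, without advancing time (a new reading comes with each control period).
- manip.snapshot(name): name is "scene" or "side" or "wrist"; returns a dict with "pixels" (480x640x3 uint8, red, green, blue), "vfov" (degrees; the focal length in pixels is half the picture's height over the tangent of half this angle, whatever the lens; pixels are square), "cx", "cy" (the principal point, pixels), "eye" and "orientation" of the camera in the world; the wrist camera has in their place "T_tool_cam" (4x4, takes a point from camera to tool coordinates, whose origin is the TCP and whose axes are the flange's). Camera axes: x right, y down, z forward; pixel columns grow to the right and rows downward; lengths in m; the calibration is good to about 2 mm. A picture is of the moment at which its call begins: read the wrist's pose just before it. There is no depth.
- manip.sign_off(): hands the job in; it is judged then, once.
The state is a dict: "t": time; "joints": joint angles; "joint_velocities": joint speeds; "joint_torque": joint torques, N m; "eef_pos": TCP position; "tool_rot": TCP orientation; "contact_force": force on the tool from outside, world axes, zero at the start; "torque": the same for the moment, N m; "finger_gap": finger opening in m; "grip_force": force on a finger pad.
Only numpy, scipy, OpenCV 4.12 (cv2) and the standard library are available. Lean on these libraries where they do the work, as an engineer would, in place of code of your own. Each camera call takes 0.05 s, during which the arm holds its last target. There are 200 camera calls.

## Working session

There is one attempt and no reset: what is moved stays moved. The work goes in short steps, Python scripts to look and compute and a tool call to move; the robot and the scene stay as the last step left them, time stands still between calls to the robot, and variables do not carry over. Pictures are saved under pics/ and viewed, at most 11 in all, crops included, and the job is handed in when it is done.

Besides the shell and the picture viewer there is one more tool, called after "Request:" as name(argument=value, ...), one argument or row to a line, values as JSON. jog_arm: Moves the arm, as the interface text tells. Shift numbers are shares of 3 cm and turn numbers shares of 0.12 rad, none past 1 either way. Its arguments: {"type":"object","properties":{"steps":{"type":"array","items":{"type":"array","items":{"type":"number"}}},"hand":{"type":"number"}},"required":["steps"]}

```bash
mkdir -p pics; ls
python3 - <<'E'
from station import manip
import cv2
s=manip.get_state();print(s)
for n in("scene","side","wrist"):
    d=manip.snapshot(n);cv2.imwrite(f"pics/{n}0.png",d["pixels"][:,:,::-1])
    print(n,{k:v for k,v in d.items() if k!="pixels"})
E
```

```text
pics
{'t': 0.0, 'joints': array([ 1.07230916,  0.31174155,  0.0139951 ,  1.51304889, -0.00440233,
        1.31921131, -0.0272081 ]), 'joint_velocities': array([ 1.19986287e-04, -1.62424517e-03,  9.29990720e-04, -1.87214194e-03,
       -5.52765538e-04,  1.72611400e-03,  6.97803939e-05]), 'joint_torque': array([ 4.60073225e-04, -3.79911661e+01,  1.46407429e-01, -2.30587059e+01,
        1.22131908e-02,  1.36500917e-02,  1.77601737e-05]), 'eef_pos': array([ 0.24247106, -0.49331268,  0.40361519]), 'tool_rot': array([[ 8.97445399e-01,  4.41124097e-01, -1.13440653e-03],
       [ 4.41125545e-01, -8.97442970e-01,  2.09033782e-03],
       [-9.59667791e-05, -2.37637976e-03, -9.99997172e-01]]), 'contact_force': array([-0.45036926, -0.08002933,  0.14260746]), 'torque': array([0.01367661, 0.04532578, 0.00532082]), 'grip_force': 0.0, 'finger_gap': 0.08521498338999671}
scene {'vfov': 51.95333093179919, 'cx': 319.68644179303607, 'cy': 238.25602594562923, 'eye': array([ 0.00261412, -0.80984534,  0.51113625]), 'orientation': array([[ 0.85044298, -0.22892301,  0.47364648],
       [-0.52555994, -0.33019043,  0.78406698],
       [-0.02309744, -0.91573388, -0.4011209 ]])}
side {'vfov': 42.01605391647561, 'cx': 323.0866181397692, 'cy': 237.03551445026895, 'eye': array([-0.21860058,  1.08543484,  0.60258534]), 'orientation': array([[-0.83261231, -0.2001632 ,  0.51642177],
       [-0.55371696,  0.32174004, -0.76803703],
       [-0.01242081, -0.92542857, -0.37871847]])}
wrist {'vfov': 67.04241046582985, 'cx': 315.09045124848217, 'cy': 238.4161464630689, 'T_tool_cam': array([[ 1.25804013e-03, -9.64125966e-01, -2.65442157e-01,
         6.74351881e-02],
       [ 9.99998163e-01,  1.59675470e-03, -1.06024925e-03,
         2.82443936e-04],
       [ 1.44605985e-03, -2.65440335e-01,  9.64126204e-01,
         2.98966192e-02],
       [ 0.00000000e+00,  0.00000000e+00,  0.00000000e+00,
         1.00000000e+00]])}
```

View pics/scene0.png

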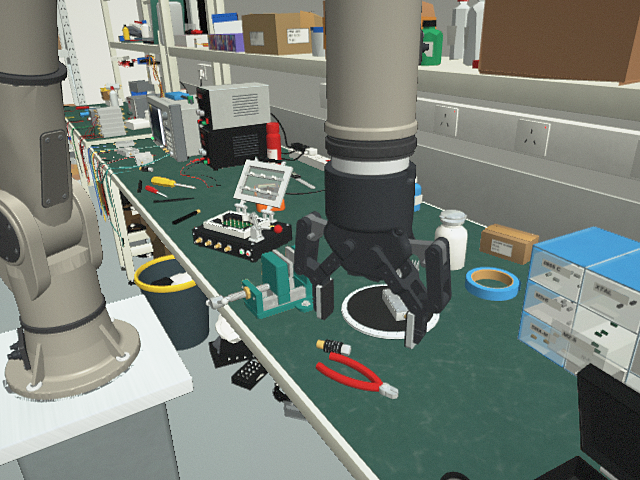

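View pics/side0.png

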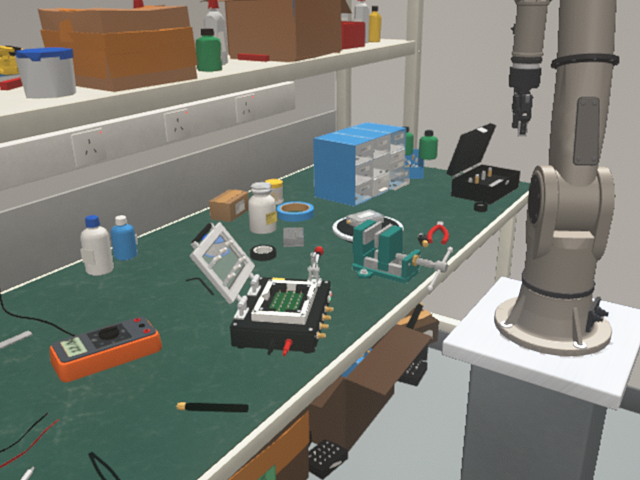

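The scene view shows the turntable at about (390,312) with the module near (397,303), and the jig at about (243,225). The side view has the turntable at (368,229), the nest at (287,300) and the laid-back cover at (222,260).

```bash
cat > h.py <<'E'
from station import manip
import numpy as np, cv2
def snap(n,name=None):
    s=manip.get_state(); d=manip.snapshot(n)
    if n=="wrist":
        T=np.eye(4);T[:3,:3]=s["tool_rot"];T[:3,3]=s["eef_pos"]
        M=T@d["T_tool_cam"];d["eye"]=M[:3,3];d["orientation"]=M[:3,:3]
    d["f"]=240/np.tan(np.radians(d["vfov"])/2)
    if name:cv2.imwrite(f"pics/{name}.png",d["pixels"][:,:,::-1])
    return d
def ray(d,u,v):
    r=d["orientation"]@np.array([(u-d["cx"])/d["f"],(v-d["cy"])/d["f"],1.]);return r/np.linalg.norm(r)
def onz(d,u,v,z):
    r=ray(d,u,v);return d["eye"]+r*(z-d["eye"][2])/r[2]
def proj(d,p):
    c=d["orientation"].T@(np.array(p)-d["eye"]);return d["cx"]+d["f"]*c[0]/c[2],d["cy"]+d["f"]*c[1]/c[2]
def tri(d1,p1,d2,p2):
    A=np.zeros((3,3));b=np.zeros(3)
    for d,p in((d1,p1),(d2,p2)):
        r=ray(d,*p);P=np.eye(3)-np.outer(r,r);A+=P;b+=P@d["eye"]
    return np.linalg.solve(A,b)
E
python3 - <<'E'
from h import *
np.set_printoptions(precision=4,suppress=True)
a=snap("scene");b=snap("side")
print(onz(a,390,311,.028),onz(b,368,229,.028),onz(a,397,303,.048))
print("nest",onz(b,287,300,.062),onz(a,238,224,.062))
print("nest frame corners side",[onz(b,*p,.069) for p in((267,281),(322,284),(249,314),(308,320))])
print("bar",tri(a,(268,167),b,(205,255)))
print("tape",onz(b,263,252,.009),"hs",onz(b,293,237,.013))
i=b["pixels"][190:370,170:430][:,:,::-1];cv2.imwrite("pics/sc.png",cv2.resize(i,None,fx=3,fy=3,interpolation=2))
E
```

```text
[ 0.5051 -0.2187  0.028 ] [ 0.4989 -0.1833  0.028 ] [ 0.5116 -0.2293  0.048 ]
nest [0.4058 0.2782 0.062 ] [0.4135 0.257  0.062 ]
nest frame corners side [array([0.4769, 0.2469, 0.069 ]), array([0.38  , 0.2011, 0.069 ]), array([0.4228, 0.3655, 0.069 ]), array([0.3242, 0.3276, 0.069 ])]
bar [0.5416 0.3462 0.1556]
tape [0.6601 0.0353 0.009 ] hs [ 0.6493 -0.0708  0.013 ]
```

View pics/sc.png

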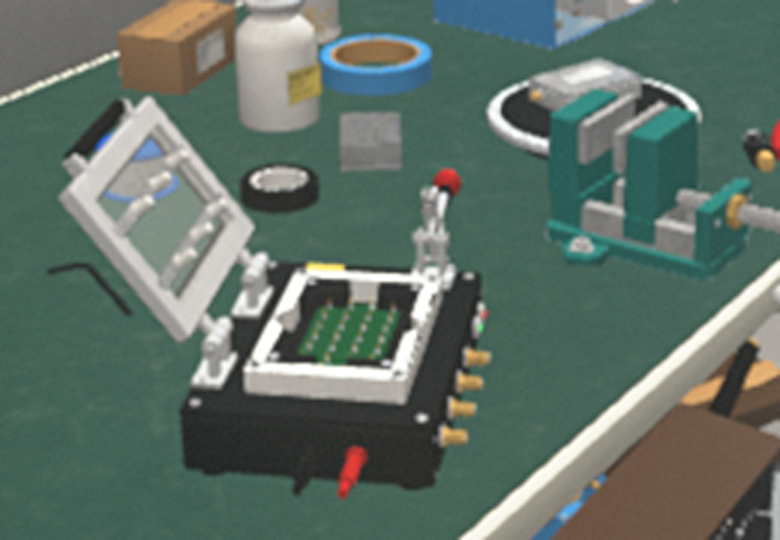

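Request:
jog_arm(
  steps=[
    [0.5,-0.2,0.1,0,0,0],
    [0.9,-0.36,0.13,0,0,0],
    [0.9,-0.36,0.13,0,0,0],
    [0.9,-0.36,0.13,0,0,0],
    [0.9,-0.36,0.13,0,0,0],
    [0.9,-0.36,0.13,0,0,0],
    [0.9,-0.36,0.13,0,0,0],
    [0.9,-0.36,0.13,0,0,0],
    [0.9,-0.36,0.13,0,0,0],
    [0.9,-0.36,0.13,0,0,0],
    [0.9,-0.36,0.13,0,0,0],
    [0.9,-0.36,0.13,0,0,0],
    [0.9,-0.36,0.13,0,0,0],
    [0.9,-0.36,0.13,0,0,0],
    [0,0,0,0,0,0],
    [0,0,0,0,0,0],
    [0,0,0,0,0,0],
    [0,0,0,0,0,0],
  ],
  hand=1,
)

```text
t: 1.75
eef_pos: [0.5057, -0.2023, 0.351]
tool_rot: [[0.899, 0.439, -0.001], [0.439, -0.899, -0.001], [-0.001, 0.001, -1.0]]
contact_force: [0.7, -0.1, -0.6]
finger_gap: 0.0856
grip_force: 0.0
```

Run:
```python
from h import *
d=snap("wrist","w1");print(d["eye"],manip.get_state()["eef_pos"],manip.get_state()["tool_rot"],manip.get_state()["t"])
```

```text
[ 0.56643392 -0.17296907  0.3210334 ] [ 0.50566552 -0.20241379  0.35109068] [[ 8.98775756e-01  4.38408419e-01 -4.45846801e-04]
 [ 4.38407809e-01 -8.98775563e-01 -1.03933011e-03]
 [-8.56367281e-04  7.38661989e-04 -9.99999361e-01]] 1.8
```

View pics/w1.png

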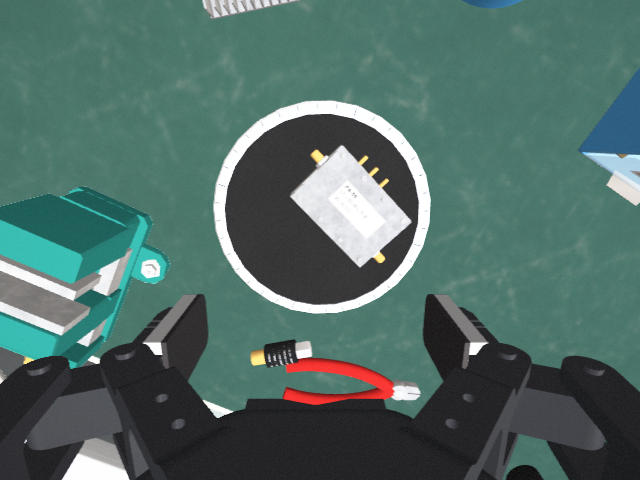

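The module is at about (351,207) on the platter, centred at (322,207). The pins are on its upper-right side, at about (374,170).

```bash
cat > mod.py <<'E'
from h import *
np.set_printoptions(precision=4,suppress=True)
def module(d,c,r,z):
    im=d["pixels"];h=cv2.cvtColor(im,cv2.COLOR_RGB2HSV)
    m=((h[:,:,2]>110)&(h[:,:,1]<50)).astype(np.uint8)*255
    k=np.zeros_like(m);cv2.circle(k,c,r,255,-1);m&=k
    m=cv2.morphologyEx(m,cv2.MORPH_CLOSE,np.ones((7,7)));m=cv2.morphologyEx(m,cv2.MORPH_OPEN,np.ones((9,9)))
    C=max(cv2.findContours(m,0,1)[0],key=cv2.contourArea)
    P=np.array([onz(d,*p[0],z)[:2] for p in C])*1e3
    R=cv2.minAreaRect(P.astype(np.float32));return R,cv2.boxPoints(R)
E
python3 - <<'E'
from mod import *
d=snap("wrist")
R,b=module(d,(325,207),88,.048);print(R,b)
pin=onz(d,374,171,.040)[:2]*1e3;print("pins",pin, "platter",onz(d,322.5,206.5,.028))
v=pin-np.array(R[0]);print("rough pin dir",np.degrees(np.arctan2(v[1],v[0])))
E
```

```text
((532.1124267578125, -219.59202575683594), (83.94811248779297, 54.940425872802734), 69.87834930419922) [[ 491.8792 -249.554 ]
 [ 543.4663 -268.4543]
 [ 572.3457 -189.63  ]
 [ 520.7585 -170.7297]]
pins [ 564.468  -224.0636] platter [ 0.5206 -0.2021  0.028 ]
rough pin dir -7.868467666279942
```

Run:
```python
from mod import *
d=snap("wrist")
P=[onz(d,*p,.048)[:2]*1e3 for p in((343,146),(411,221),(360,267),(291,195))]
P=np.array(P);print(P,P.mean(0));e=P-np.roll(P,-1,0);print(np.linalg.norm(e,axis=1),np.degrees(np.arctan2(e[:,1],e[:,0])))
```

```text
[[ 570.5444 -193.4748]
 [ 543.7362 -266.3098]
 [ 493.1513 -248.6318]
 [ 521.2595 -174.5834]] [ 532.1728 -220.7499]
[77.6119 53.5849 79.2038 52.7815] [  69.793   -19.263  -110.7864  159.0276]
```

Request:
jog_arm(
  steps=[
    [0.53,0.93,0,0,0,0],
    [0,0,0.5,0,0,-0.91],
    [0,0,0.5,0,0,-0.91],
    [0,0,0.5,0,0,-0.91],
    [0,0,0.5,0,0,-0.91],
    [0,0,0,0,0,-0.91],
    [0,0,0,0,0,-0.91],
    [0,0,0,0,0,-0.91],
    [0,0,0,0,0,0],
    [0,0,0,0,0,0],
    [0,0,0,0,0,0],
  ],
  hand=0.3,
)

```text
t: 2.82
eef_pos: [0.5329, -0.2193, 0.2911]
tool_rot: [[0.346, 0.938, 0.0], [0.938, -0.346, -0.0], [-0.0, 0.0, -1.0]]
contact_force: [-0.4, 0.7, 0.9]
finger_gap: 0.0556
grip_force: 0.0
```

Run:
```python
from h import *
d=snap("wrist","w2");s=manip.get_state();print(s["eef_pos"],s["tool_rot"],s["joints"],s["finger_gap"],s["t"])
```

```text
[ 0.5329299  -0.21913894  0.29113739] [[ 3.44815927e-01  9.38670320e-01  8.09512750e-05]
 [ 9.38670286e-01 -3.44815887e-01 -3.14103086e-04]
 [-2.66925959e-04  1.84294303e-04 -9.99999947e-01]] [ 0.60912802  0.47479038 -0.34720103  1.59244239  0.17530614  1.10497787
 -0.13364253] 0.05564238296485514 2.8667
```

View pics/w2.png

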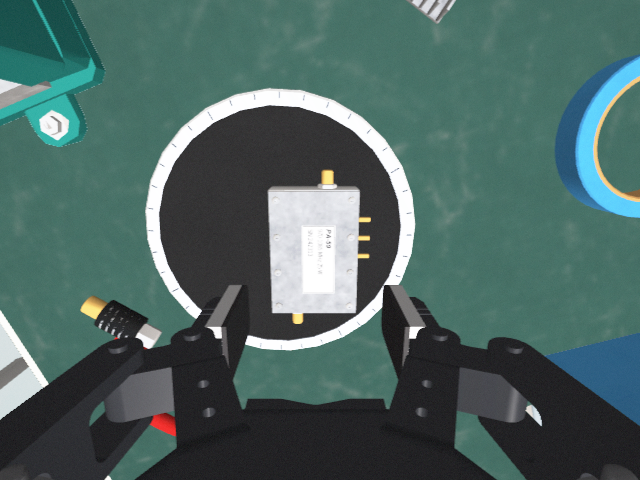

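Aligned with the module, whose body spans columns 268–359 and rows 187–313. The pins are at (364,220–256) and the fingertips' inner far corners are at (243,285) and (385,285).

Run:
```python
from mod import *
d=snap("wrist");s=manip.get_state()
T=d["T_tool_cam"]
for u,v,y in((243,285,None),(385.5,285,None)):
    r=T[:3,:3]@np.array([(u-d["cx"])/d["f"],(v-d["cy"])/d["f"],1]);o=T[:3,3]
    k=(np.sign(r[1])*.0278-o[1])/r[1];print("tip in tool",o+k*r)
R,b=module(d,(281,220),118,.048);print(R)
for P in([(268,189),(358,188),(357,313),(271,313)],):
    P=np.array([onz(d,*p,.048)[:2]*1e3 for p in P]);e=P-np.roll(P,-1,0);print(P.mean(0),np.linalg.norm(e,axis=1),np.degrees(np.arctan2(e[:,1],e[:,0])))
c=(P.mean(0)/1e3-s["eef_pos"][:2]);print("offset tool",s["tool_rot"][:2,:2].T@c)
print("pin z0.038 tip",onz(d,364,238,.038))
```

```text
tip in tool [ 0.012  -0.0278  0.1617]
tip in tool [0.0124 0.0278 0.1611]
((532.2160034179688, -219.05426025390625), (82.52622985839844, 54.75712966918945), 69.90631103515625)
[ 531.9183 -220.0297] [52.9277 80.7595 55.6234 80.1825] [ 160.5477   71.2375  -20.0596 -110.6817]
offset tool [-0.0013 -0.0007]
pin z0.038 tip [ 0.5647 -0.2242  0.038 ]
```

Request:
jog_arm(
  steps=[
    [-0.04,-0.02,0.2,0,0,0],
    [0,0,0.3,0,0,0],
    [0,0,0.4,0,0,0],
    [0,0,0.4,0,0,0],
    [0,0,0.4,0,0,0],
    [0,0,0.4,0,0,0],
    [0,0,0.4,0,0,0],
    [0,0,0.2,0,0,0],
    [0,0,0.13,0,0,0],
    [0,0,0,0,0,0],
    [0,0,0,0,0,0],
  ],
  hand=0.6,
)

```text
t: 3.83
eef_pos: [0.5323, -0.2198, 0.2062]
tool_rot: [[0.342, 0.94, 0.0], [0.94, -0.342, -0.0], [0.0, 0.0, -1.0]]
contact_force: [-0.5, -0.2, 0.9]
finger_gap: 0.0679
grip_force: 0.0
```

Request:
jog_arm(
  steps=[
    [0,0,0,0,0,0],
    [0,0,0,0,0,0],
    [0,0,0,0,0,0],
    [0,0,0,0,0,0],
    [0,0,0,0,0,0],
    [0,0,0,0,0,0],
    [0,0,0,0,0,0],
    [0,0,0,0,0,0],
  ],
  hand=0,
)

```text
t: 4.5
eef_pos: [0.5328, -0.2198, 0.2074]
tool_rot: [[0.342, 0.94, 0.002], [0.94, -0.342, -0.001], [-0.0, 0.003, -1.0]]
contact_force: [0.6, -0.2, 5.7]
finger_gap: 0.0534
grip_force: 64.0
```

Run:
```python
from h import *
d=snap("wrist","w3")
```

```text
(no output)
```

View pics/w3.png

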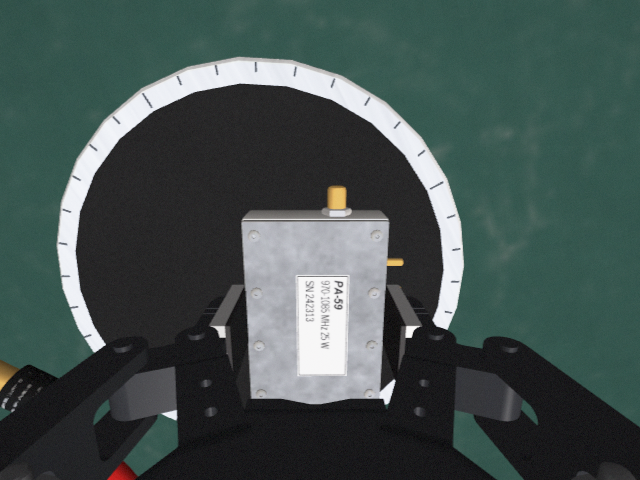

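The module is gripped square across its width with the pads on its upper half. Now I lift it and carry it to a viewing pose near the jig.

Request:
jog_arm(
  steps=[
    [0,0,-0.2,0,0,0],
    [0,0,-0.4,0,0,0],
    [0,0,-0.7,0,0,0],
    [0,0,-0.9,0,0,0],
    [0,0,-0.9,0,0,0],
    [0,0,-0.9,0,0,0],
    [0,0,-0.9,0,0,0],
    [0,0,-0.9,0,0,0],
    [0,0,-0.7,0,0,0],
    [0,0,-0.4,0,0,0],
    [0,0,-0.2,0,0,0],
    [0,0,0,0,0,0],
  ],
)

```text
t: 5.55
eef_pos: [0.5322, -0.2196, 0.4209]
tool_rot: [[0.342, 0.94, 0.003], [0.94, -0.342, -0.001], [-0.0, 0.003, -1.0]]
contact_force: [1.5, 0.3, -1.3]
finger_gap: 0.0535
grip_force: 63.3
```

Request:
jog_arm(
  steps=[
    [0.3,-0.19,0,0,0,0],
    [0.6,-0.38,0,0,0,0],
    [0.75,-0.47,0,0,0,0],
    [0.75,-0.47,0,0,0,0],
    [0.75,-0.47,0,0,0,0],
    [0.75,-0.47,0,0,0,0],
    [0.75,-0.47,0,0,0,0],
    [0.75,-0.47,0,0,0,0],
    [0.75,-0.47,0,0,0,0],
    [0.75,-0.47,0,0,0,0],
    [0.75,-0.47,0,0,0,0],
    [0.75,-0.47,0,0,0,0],
    [0.75,-0.47,0,0,0,0],
    [0.75,-0.47,0,0,0,0],
    [0.75,-0.47,0,0,0,0],
    [0.75,-0.47,0,0,0,0],
    [0.75,-0.47,0,0,0,0],
    [0.5,-0.32,0,0,0,0],
    [0.3,-0.2,0,0,0,0],
  ],
)

```text
t: 7.13
eef_pos: [0.4331, 0.232, 0.4176]
tool_rot: [[0.337, 0.941, -0.004], [0.941, -0.337, 0.0], [-0.001, -0.004, -1.0]]
contact_force: [0.0, 0.0, -1.8]
finger_gap: 0.0532
grip_force: 63.3
```

Request:
jog_arm(
  steps=[
    [0,0,0,0,0,-0.5],
    [0,0,0,0,0,-0.9],
    [0,0,0,0,0,-0.9],
    [0,0,0,0,0,-0.9],
    [0,0,0,0,0,-0.9],
    [0,0,0,0,0,-0.9],
    [0,0,0,0,0,-0.9],
    [0,0,0,0,0,-0.5],
    [0,0,0,0,0,0],
    [0,0,0,0,0,0],
    [0,0,0,0,0,0],
    [0,0,0,0,0,0],
  ],
)

```text
t: 8.13
eef_pos: [0.4354, 0.229, 0.4186]
tool_rot: [[-0.406, 0.914, -0.001], [0.914, 0.406, -0.001], [-0.0, -0.001, -1.0]]
contact_force: [-0.3, 0.5, -1.0]
finger_gap: 0.0533
grip_force: 63.3
```

Run:
```python
from h import *
d=snap("wrist","w4");s=manip.get_state();print(s["eef_pos"],s["tool_rot"],s["joints"],s["finger_gap"],s["t"])
```

```text
[0.43548361 0.22897967 0.41878163] [[-4.05899048e-01  9.13917736e-01 -5.78925346e-04]
 [ 9.13917914e-01  4.05898897e-01 -3.63043683e-04]
 [-9.68069018e-05 -6.76449330e-04 -9.99999767e-01]] [ 0.10555385  0.26208453 -0.76848144  1.61640367  0.18603101  1.33927165
 -0.27090072] 0.052942835249822795 8.1833
```

View pics/w4.png

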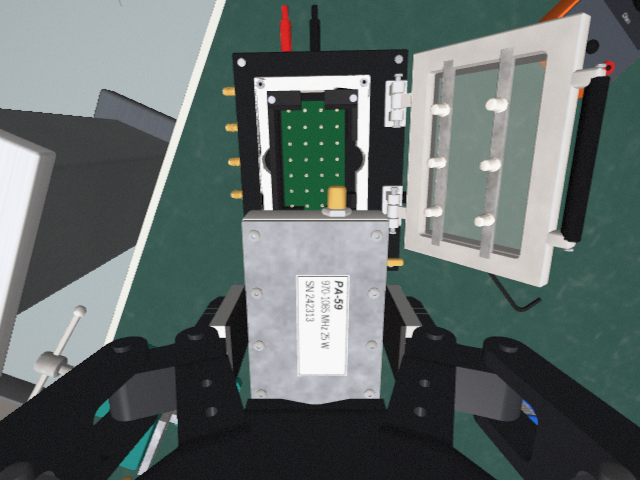

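The far part of the nest shows: frame corners at (255,82) and (370,76), hinges to the right, cover laid back. The held module hides the near part, so I back off for a full view.

Request:
jog_arm(
  steps=[
    [-0.5,0,0,0,0,0],
    [-0.8,0,0,0,0,0],
    [-0.8,0,0,0,0,0],
    [-0.5,0,0,0,0,0],
    [0,0,0,0,0,0],
    [0,0,0,0,0,0],
    [0,0,0,0,0,0],
  ],
)

```text
t: 8.77
eef_pos: [0.4668, 0.1588, 0.4191]
tool_rot: [[-0.407, 0.913, -0.0], [0.913, 0.407, 0.001], [0.001, 0.0, -1.0]]
contact_force: [0.0, 0.9, -0.5]
finger_gap: 0.0534
grip_force: 63.3
```

Run:
```python
from h import *
d=snap("wrist");np.savez("n.npz",**d);s=manip.get_state();print(s["eef_pos"],s["tool_rot"])
i=d["pixels"][0:240,200:520,::-1];cv2.imwrite("pics/w5.png",cv2.resize(i,(800,600),interpolation=2))
```

```text
[0.4666827  0.15916906 0.41922611] [[-4.08517455e-01  9.12750480e-01 -2.23907027e-04]
 [ 9.12749897e-01  4.08517453e-01  1.05655036e-03]
 [ 1.05583678e-03  2.27248148e-04 -9.99999417e-01]]
```

View pics/w5.png

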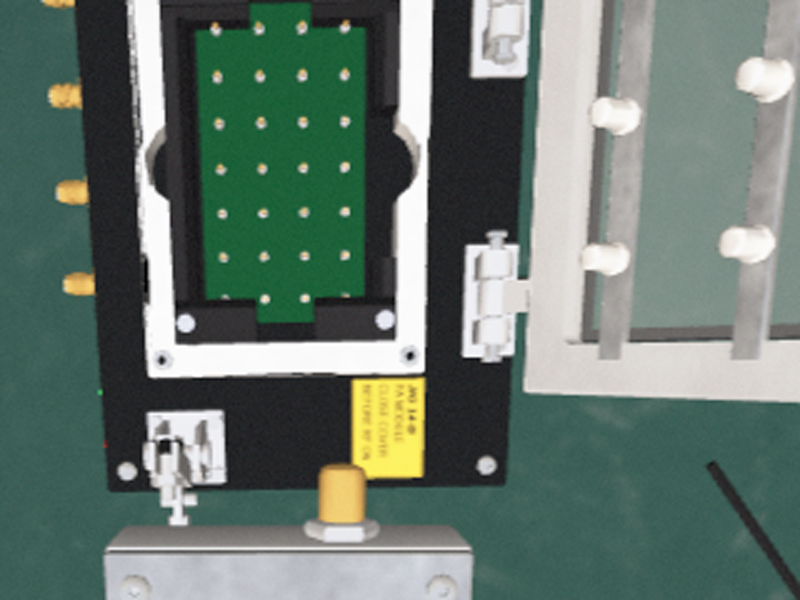

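The crop shows the frame's near corners at crop (148,377) and (425,372). The floor's test-pin grid is centred at about (282,168) with finger reliefs at that row, and the toggle clamp stands at (175,460).

Run:
```python
from h import *
np.set_printoptions(precision=4,suppress=True)
d=dict(np.load("n.npz"))
C=lambda u,v:(u/2.5+200-.3,v/2.5-.3)
n=[onz(d,*C(*p),.069) for p in((148,377),(425,372))];print(n,np.linalg.norm(n[0]-n[1]))
v=n[1]-n[0];print("yaw",np.degrees(np.arctan2(v[1],v[0])))
for z in(.056,.06):print("grid c",onz(d,*C(282,168),z))
l=[onz(d,*C(*p),.056) for p in((217,28),(220,298+0),(345,28),(345,298))]
print([np.degrees(np.arctan2(*(l[a]-l[b])[1::-1])) for a,b in((0,1),(2,3))],np.linalg.norm(l[0]-l[1]))
# far corners from w4
s=[0.43548361,0.22897967,0.41878163];R=np.array([[-4.05899048e-01,9.13917736e-01,-5.78925346e-04],[9.13917914e-01,4.05898897e-01,-3.63043683e-04],[-9.68069018e-05,-6.76449330e-04,-9.99999767e-01]])
T=np.eye(4);T[:3,:3]=R;T[:3,3]=s;M=T@d["T_tool_cam"];e=dict(d);e["eye"]=M[:3,3];e["orientation"]=M[:3,:3]
f=[onz(e,*p,.069) for p in((255,82),(370,76))];print(f,"centre",np.mean(n+f,0))
v=f[1]-f[0];print(np.degrees(np.arctan2(v[1],v[0])),[np.linalg.norm(f[i]-n[i]) for i in(0,1)],[np.degrees(np.arctan2(*(f[i]-n[i])[1::-1])) for i in (0,1)])
b=snap("side");print("clamp base",onz(d,*C(180,450),.06));[print("knob",onz(b,319,250.7,z)) for z in(.06,.09,.12,.15)]
```

```text
[array([0.3994, 0.1921, 0.069 ]), array([0.4856, 0.2325, 0.069 ])] 0.09518244790336104
yaw 25.12143454749225
grid c [0.4136 0.2733 0.056 ]
grid c [0.4139 0.2726 0.06  ]
[np.float64(113.64937643409658), np.float64(115.05337761893132)] 0.0836526375292765
[array([0.345 , 0.3114, 0.069 ]), array([0.429 , 0.3537, 0.069 ])] centre [0.4147 0.2724 0.069 ]
26.77157093689718 [np.float64(0.13106417428237438), np.float64(0.13376616466443264)] [np.float64(114.51497807952764), np.float64(115.01689336207949)]
clamp base [0.4183 0.1722 0.06  ]
knob [0.4853 0.0552 0.06  ]
knob [0.4464 0.1121 0.09  ]
knob [0.4075 0.1691 0.12  ]
knob [0.3686 0.2261 0.15  ]
```

Run:
```python
from h import *
d=dict(np.load("n.npz"));T=d["T_tool_cam"]
g=cv2.cvtColor(d["pixels"],cv2.COLOR_RGB2GRAY).astype(int)
print("col 290 rows 205-228",g[205:228,290]); 
for u,v in((243,221),(389,221),(249,399),(382,400)):
    r=T[:3,:3]@np.array([(u-d["cx"])/d["f"],(v-d["cy"])/d["f"],1]);o=T[:3,3];print(o+r*(.1594-o[2])/r[2])
```

```text
col 290 rows 205-228 [ 82  81  82  86  86  95 105 110 116 116 123 127 132 156 230  93 140 201
 201 201 203 202 202]
[ 0.03790785 -0.02595401  0.1594    ]
[0.03798379 0.02744139 0.1594    ]
[-0.03887998 -0.02735245  0.1594    ]
[-0.03927331  0.02873719  0.1594    ]
```

Request:
jog_arm(
  steps=[
    [0.4,0,0,0,0,-0.12],
    [0.8,0,0,0,0,0],
    [0.9,0,0,0,0,0],
    [0.9,-0.06,0,0,0,0],
    [0.8,0,0,0,0,0],
    [0.39,0,0.2,0,0,0],
    [0,0,0.6,0,0,0],
    [0,0,0.8,0,0,0],
    [0,0,0.8,0,0,0],
    [0,0,0.8,0,0,0],
    [0,0,0.6,0,0,0],
    [0,0,0.4,0,0,0],
    [0,0,0.2,0,0,0],
    [0,0,0,0,0,0],
    [0,0,0,0,0,0],
    [0,0,0,0,0,0],
    [0,0,0,0,0,0],
  ],
)

```text
t: 10.28
eef_pos: [0.4135, 0.2717, 0.2883]
tool_rot: [[-0.42, 0.908, 0.002], [0.908, 0.42, 0.001], [0.0, 0.002, -1.0]]
contact_force: [0.1, -0.3, -0.5]
finger_gap: 0.0532
grip_force: 63.3
```

Run:
```python
from h import *
s=manip.get_state();p=s["eef_pos"];R=s["tool_rot"];print(p,R,s["contact_force"])
print("need tool",R.T@(np.array([.4138,.2733,.2354])-p),"yaw",np.degrees(np.arctan2(R[1,0],R[0,0])))
```

```text
[0.4134661  0.27171041 0.28826106] [[-4.19737437e-01  9.07643063e-01  2.13418671e-03]
 [ 9.07645533e-01  4.19735571e-01  1.27917911e-03]
 [ 2.65243967e-04  2.47400440e-03 -9.99996904e-01]] [ 0.13125158 -0.25398009 -0.52195144]
need tool [0.00128861 0.00083949 0.05286364] yaw 114.8180128161862
```

Request:
jog_arm(
  steps=[
    [0.05,0.01,0.2,0,0,0],
    [0,0,0.25,0,0,0],
    [0,0,0.2,0,0,0],
    [0,0,0.15,0,0,0],
    [0,0,0.12,0,0,0],
    [0,0,0.1,0,0,0],
    [0,0,0.1,0,0,0],
    [0,0,0.1,0,0,0],
    [0,0,0,0,0,0],
    [0,0,0,0,0,0],
  ],
)

```text
t: 11.12
eef_pos: [0.4128, 0.2726, 0.2504]
tool_rot: [[-0.419, 0.908, -0.0], [0.908, 0.419, -0.0], [0.0, -0.0, -1.0]]
contact_force: [0.7, -0.7, -0.9]
finger_gap: 0.053
grip_force: 63.3
```

Request:
jog_arm(
  steps=[
    [0,0,0.1,0,0,0],
    [0,0,0.1,0,0,0],
    [0,0,0.1,0,0,0],
    [0,0,0.06,0,0,0],
    [0,0,0,0,0,0],
    [0,0,0,0,0,0],
  ],
)

```text
t: 11.62
eef_pos: [0.4128, 0.2725, 0.2395]
tool_rot: [[-0.42, 0.908, -0.0], [0.908, 0.42, -0.0], [-0.0, -0.0, -1.0]]
contact_force: [-0.2, -0.3, -1.7]
finger_gap: 0.0529
grip_force: 63.3
```

Request:
jog_arm(
  steps=[
    [0,0,0.05,0,0,0],
    [0,0,0.05,0,0,0],
    [0,0,0,0,0,0],
    [0,0,0,0,0,0],
  ],
)

```text
t: 11.95
eef_pos: [0.4128, 0.2725, 0.2366]
tool_rot: [[-0.419, 0.908, -0.0], [0.908, 0.419, -0.0], [-0.0, -0.0, -1.0]]
contact_force: [-0.3, -0.5, -0.8]
finger_gap: 0.0532
grip_force: 63.3
```

Request:
jog_arm(
  steps=[
    [0,0,0.03,0,0,0],
    [0,0,0.03,0,0,0],
    [0,0,0,0,0,0],
    [0,0,0,0,0,0],
  ],
)

```text
t: 12.28
eef_pos: [0.4129, 0.2728, 0.2359]
tool_rot: [[-0.419, 0.908, 0.001], [0.908, 0.419, -0.0], [-0.001, 0.0, -1.0]]
contact_force: [-0.5, -1.0, 6.5]
finger_gap: 0.0532
grip_force: 66.5
```

Light contact came at the expected height, so the module is seated. I release it and rise.

Request:
jog_arm(
  steps=[
    [0,0,0,0,0,0],
    [0,0,0,0,0,0],
    [0,0,0,0,0,0],
    [0,0,0,0,0,0],
    [0,0,-0.1,0,0,0],
    [0,0,-0.2,0,0,0],
    [0,0,-0.4,0,0,0],
    [0,0,-0.8,0,0,0],
    [0,0,-0.9,0,0,0],
    [0,0,-0.9,0,0,0],
    [0,0,-0.9,0,0,0],
    [0,0,-0.9,0,0,0],
    [0,0,-0.6,0,0,0],
    [0,0,-0.3,0,0,0],
    [0,0,0,0,0,0],
    [0,0,0,0,0,0],
  ],
  hand=0.6,
)

```text
t: 13.62
eef_pos: [0.4127, 0.2724, 0.4146]
tool_rot: [[-0.419, 0.908, -0.0], [0.908, 0.419, -0.0], [-0.0, -0.0, -1.0]]
contact_force: [-0.3, 0.2, -0.6]
finger_gap: 0.0683
grip_force: 0.0
```

Run:
```python
from h import *
d=snap("wrist","w6");np.savez("m.npz",**d);s=manip.get_state();print(s["eef_pos"],s["joints"],s["t"])
```

```text
[0.41257721 0.27219312 0.41373036] [ 0.02302757  0.27764909 -0.79618709  1.61859368  0.20271431  1.33321714
 -0.36947378] 13.6667
```

View pics/w6.png

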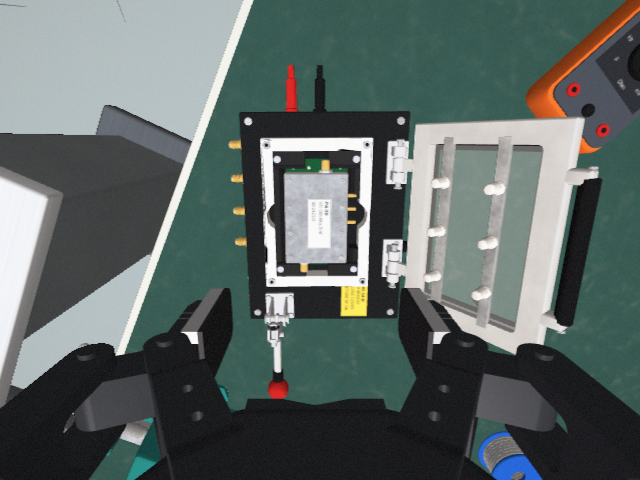

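The module lies square in the pocket, with its pins at (352,210) facing the hinges on the right. The lift bar runs from (594,180) to (563,325).

```bash
cat > bar.py <<'E'
from mod import *
yaw=np.radians(24.9);X=np.array([np.cos(yaw),np.sin(yaw),0]);Y=np.array([-X[1],X[0],0])
H=np.array([.4133,.273,.056])+.069*X+np.array([0,0,.019])
def loc(p):q=np.array(p)-H;return q@X,q@Y,q[2]
E
python3 - <<'E'
from bar import *
d=dict(np.load("m.npz"))
print("module",module(d,(316,216),50,.076))
for p in((397,163),(393,264)):print("hinge",loc(onz(d,*p,.078)))
g=cv2.cvtColor(d["pixels"],cv2.COLOR_RGB2GRAY);m=(g<40).astype(np.uint8)
m[:,:545]=0;m[:150]=0;m[350:]=0
n,l,st,c=cv2.connectedComponentsWithStats(m);k=1+np.argmax(st[1:,4]);print("bar blob",st[k],c[k])
for u,v in((593,180),(563,325),tuple(c[k])):
    r=ray(d,u,v);
    for A in(2.0,2.1,2.2):
        # intersect with cylinder of radius .138 about hinge axis
        q=d["eye"]-H;a=np.array([r@X,r[2]]);b=np.array([q@X,q[2]])
        t=np.roots([a@a,2*a@b,b@b-.138**2])
    for tt in t: 
        if np.isreal(tt):
            L=loc(d["eye"]+tt.real*r);print(np.round(L,4),"A",np.arctan2(L[2],-L[0]))
s=manip.get_state();R=s["tool_rot"]
for A in(2.2,2.1):
    B=H+.138*(-np.cos(A)*X+np.sin(A)*np.array([0,0,1]));print("bar",B,"H",H)
E
```

```text
module (((413.0484619140625, 273.3028564453125), (54.67354965209961, 82.49823760986328), 24.890199661254883), array([[370.8899, 299.2151],
       [405.6118, 224.3796],
       [455.2071, 247.3907],
       [420.4851, 322.2261]], dtype=float32))
hinge (np.float64(-0.0015265821488923965), np.float64(0.047494251484273754), np.float64(0.0030000000000000165))
hinge (np.float64(0.00013903629841152825), np.float64(-0.0411241606992537), np.float64(0.003000000000000072))
bar blob [ 554  178   48  148 3067] [576.375  249.9403]
[0.1291 0.0384 0.0487] A 2.780789487567268
[0.0815 0.0451 0.1114] A 2.202591762954608
[ 0.1298 -0.0776  0.0468] A 2.7957320189930526
[ 0.0802 -0.0417  0.1123] A 2.1913045708629983
[ 0.1309 -0.0154  0.0438] A 2.818825704018141
[0.0783 0.0061 0.1136] A 2.1741227162253822
bar [0.5495 0.3362 0.1866] H [0.4759 0.3021 0.075 ]
bar [0.5391 0.3314 0.1941] H [0.4759 0.3021 0.075 ]
```

Module yaw, position and the cover angle (about 2.19) all check out. I move over behind the bar and tilt the tool.

Request:
jog_arm(
  steps=[
    [0.08,0.3,0,0,0,0],
    [0,0.7,0,0,0,0],
    [0,0.9,0,0,0,0],
    [0,0.9,0,0,0,0],
    [0,0.9,0,0,0,0],
    [0,0.9,0,0,0,0],
    [0,0.9,0,0,0,0],
    [0,0.9,0,0,0,0],
    [0,0.8,0,0,0,0],
    [0,0.37,0.2,0,0,0],
    [0,0,0.35,0.4,0,0],
    [0,0,0,0.7,0,0],
    [0,0,0,0.7,0,0],
    [0,0,0,0.7,0,0],
    [0,0,0,0.4,0,0],
    [0,0,0,0,0,0],
    [0,0,0,0,0,0],
    [0,0,0,0,0,0],
  ],
  hand=0,
)

```text
t: 15.17
eef_pos: [0.6179, 0.3703, 0.3973]
tool_rot: [[-0.42, 0.853, -0.31], [0.908, 0.394, -0.144], [-0.001, -0.342, -0.94]]
contact_force: [0.1, -0.9, 0.6]
finger_gap: 0.0424
grip_force: 0.0
```

```bash
cat >> bar.py <<'E'
Z=np.array([0,0,1.])
def need(A,tilt,depth,dyn=.002):
    s=manip.get_state();R=s["tool_rot"];p=s["eef_pos"];a=np.radians(tilt)
    B=H+.138*(-np.cos(A)*X+np.sin(A)*Z)+dyn*Y
    g=B+depth*(np.sin(a)*X+np.cos(a)*Z)
    print("tcp loc",np.round(loc(p),4),"goal loc",np.round(loc(g),4),"shift units",np.round(R.T@(g-p)/.03,3))
    z=R[:,2];print("tilt",np.degrees(np.arctan2(-z@X,-z[2])),"zY",z@Y,"xX",R[:,0]@X,"q",np.round(s["joints"],3),"t",s["t"],"F",np.round(s["contact_force"],1),"gap",s["finger_gap"],s["grip_force"])
    b=R.T@(B-p);print("bar in tool",np.round(b,4))
E
python3 -c "
from bar import *
need(2.19,20,.164)"
```

```text
tcp loc [0.1576 0.0021 0.3223] goal loc [0.1362 0.002  0.2665] shift units [-0.002 -0.033  1.991]
tilt 19.997262672522712 zY -0.00034637016969252694 xX 0.0013095643388132923 q [-0.382  0.944 -0.615  0.588  0.387  2.027 -0.307] t 15.1667 F [ 0.1 -0.9  0.6] gap 0.04238710329366955 0.0
bar in tool [-0.     -0.001   0.2237]
```

Request:
jog_arm(
  steps=[
    [0,-0.1,0.3,-0.15,0,0],
    [0,-0.1,0.4,-0.14,0,0],
    [0,0,0.4,0,0,0],
    [0,0,0.3,0,0,0],
    [0,0,0.2,0,0,0],
    [0,0,0,0,0,0],
    [0,0,0,0,0,0],
  ],
)

```text
t: 15.75
eef_pos: [0.599, 0.3609, 0.3552]
tool_rot: [[-0.419, 0.864, -0.279], [0.908, 0.399, -0.129], [-0.0, -0.308, -0.951]]
contact_force: [-0.1, 0.4, 0.4]
finger_gap: 0.0429
grip_force: 0.0
```

```bash
python3 -c "
from bar import *
need(2.19,18,.164)
d=snap('wrist','w7')"
```

```text
tcp loc [0.1364 0.0015 0.2802] goal loc [0.1308 0.002  0.2684] shift units [ 0.015 -0.056  0.435]
tilt 17.929564879040317 zY 0.0001606923172972075 xX 0.0018710520760613259 q [-0.31   0.876 -0.636  0.842  0.369  1.832 -0.348] t 15.75 F [-0.1  0.4  0.4] gap 0.04292901317292697 0.0
bar in tool [ 0.0004 -0.0019  0.177 ]
```

View pics/w7.png

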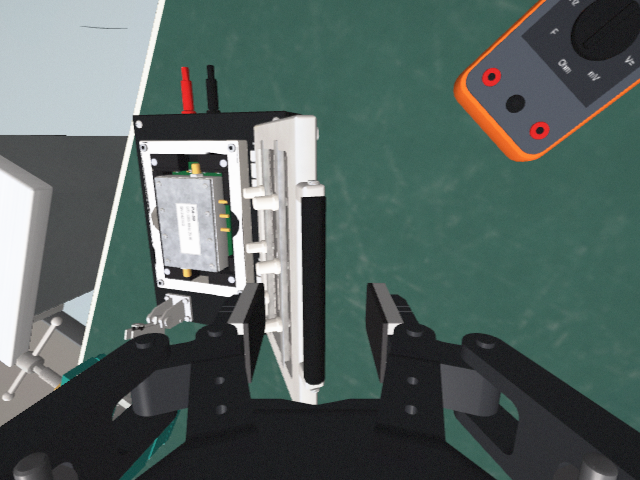

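The bar (column 313) sits midway between the fingers. I go down the last centimetre and close.

Request:
jog_arm(
  steps=[
    [0,-0.05,0.2,0,0,0],
    [0,0,0.2,0,0,0],
    [0,0,0.04,0,0,0],
    [0,0,0,0,0,0],
    [0,0,0,0,0,0],
  ],
)

```text
t: 16.22
eef_pos: [0.5941, 0.3589, 0.3429]
tool_rot: [[-0.419, 0.864, -0.28], [0.908, 0.399, -0.129], [-0.0, -0.308, -0.951]]
contact_force: [0.3, -0.2, -0.8]
finger_gap: 0.0429
grip_force: 0.0
```

Request:
jog_arm(
  steps=[
    [0,0,0,0,0,0],
    [0,0,0,0,0,0],
    [0,0,0,0,0,0],
    [0,0,0,0,0,0],
    [0,0,0,0,0,0],
    [0,0,0,0,0,0],
    [0,0,0,0,0,0],
    [0,0,0,0,0,0],
    [0,0,0,0,0,0],
    [0,0,0,0,0,0],
  ],
  hand=-1,
)

```text
t: 17.05
eef_pos: [0.5944, 0.3591, 0.3437]
tool_rot: [[-0.419, 0.864, -0.278], [0.908, 0.399, -0.128], [0.001, -0.306, -0.952]]
contact_force: [4.2, 2.8, 5.6]
finger_gap: 0.0094
grip_force: 60.8
```

```bash
python3 -c "
from bar import *
need(2.19,18,.164)"
```

```text
tcp loc [0.1315 0.0018 0.2687] goal loc [0.1308 0.002  0.2684] shift units [ 0.005 -0.019  0.019]
tilt 17.793638253082854 zY 0.0012205619294994776 xX 0.002265776389545531 q [-0.297  0.868 -0.639  0.889  0.366  1.794 -0.356] t 17.05 F [4.2 2.8 5.6] gap 0.00937558919948388 60.794555506990946
bar in tool [-0.     -0.0012  0.1646]
```

```bash
cat >> bar.py <<'E'
def goal(A,a,depth=.1646,lat=0.):
    return H+.138*(-np.cos(A)*X+np.sin(A)*Z)+.0018*Y+depth*(np.sin(a)*X+np.cos(a)*Z)
def table(A1,t1,n,A0=None):
    s=manip.get_state();R=s["tool_rot"];p=s["eef_pos"];z=R[:,2];a0=np.arctan2(-z@X,-z[2]);a1=np.radians(t1)
    B=p+.1646*z;q=loc(B);e=np.arctan2(q[2],-q[0]);print("A est",e,"r",np.hypot(q[0],q[2]),"tilt",np.degrees(a0),"t",s["t"],"F",np.round(s["contact_force"],1),"q",np.round(s["joints"],2))
    w=np.linspace(0,1,n+1)
    for i in range(n):
        A=[e+(A1-e)*w[j] for j in(i,i+1)];a=[a0+(a1-a0)*w[j] for j in(i,i+1)]
        d=goal(A[1],a[1])-(p if i==0 else goal(A[0],a[0]))
        ty=np.cos(a[0])*X-np.sin(a[0])*Z; tz=-np.sin(a[0])*X-np.cos(a[0])*Z
        print([0,round(d@ty/.03,2),round(d@tz/.03,2),round((a[1]-a[0])/.12,2),0,0])
E
python3 -c "
from bar import *
table(1.75,0,16)"
```

```text
A est 2.1980163376176227 r 0.13831512817358158 tilt 17.793638253082854 t 17.05 F [4.2 2.8 5.6] q [-0.3   0.87 -0.64  0.89  0.37  1.79 -0.36]
[0, np.float64(-0.23), np.float64(-0.03), np.float64(-0.16), 0, 0]
[0, np.float64(-0.23), np.float64(-0.04), np.float64(-0.16), 0, 0]
[0, np.float64(-0.23), np.float64(-0.04), np.float64(-0.16), 0, 0]
[0, np.float64(-0.23), np.float64(-0.03), np.float64(-0.16), 0, 0]
[0, np.float64(-0.23), np.float64(-0.03), np.float64(-0.16), 0, 0]
[0, np.float64(-0.23), np.float64(-0.03), np.float64(-0.16), 0, 0]
[0, np.float64(-0.23), np.float64(-0.03), np.float64(-0.16), 0, 0]
[0, np.float64(-0.23), np.float64(-0.03), np.float64(-0.16), 0, 0]
[0, np.float64(-0.23), np.float64(-0.03), np.float64(-0.16), 0, 0]
[0, np.float64(-0.23), np.float64(-0.03), np.float64(-0.16), 0, 0]
[0, np.float64(-0.23), np.float64(-0.03), np.float64(-0.16), 0, 0]
[0, np.float64(-0.23), np.float64(-0.03), np.float64(-0.16), 0, 0]
[0, np.float64(-0.23), np.float64(-0.02), np.float64(-0.16), 0, 0]
[0, np.float64(-0.23), np.float64(-0.02), np.float64(-0.16), 0, 0]
[0, np.float64(-0.23), np.float64(-0.02), np.float64(-0.16), 0, 0]
[0, np.float64(-0.23), np.float64(-0.02), np.float64(-0.16), 0, 0]
```

Request:
jog_arm(
  steps=[
    [0,-0.23,-0.03,-0.16,0,0],
    [0,-0.23,-0.04,-0.16,0,0],
    [0,-0.23,-0.04,-0.16,0,0],
    [0,-0.23,-0.03,-0.16,0,0],
    [0,-0.23,-0.03,-0.16,0,0],
    [0,-0.23,-0.03,-0.16,0,0],
    [0,-0.23,-0.03,-0.16,0,0],
    [0,-0.23,-0.03,-0.16,0,0],
    [0,0,0,0,0,0],
  ],
)

```text
t: 17.8
eef_pos: [0.5469, 0.3373, 0.365]
tool_rot: [[-0.42, 0.897, -0.141], [0.908, 0.415, -0.065], [-0.0, -0.155, -0.988]]
contact_force: [3.7, 2.8, 3.2]
finger_gap: 0.0093
grip_force: 60.3
```

```bash
python3 -c "
from bar import *
table(1.6,-7,14)"
```

```text
A est 1.9702934681382018 r 0.13824405693100245 tilt 8.913793419234214 t 17.8 F [3.7 2.8 3.2] q [-0.2   0.68 -0.68  1.18  0.35  1.56 -0.4 ]
[0, np.float64(-0.23), np.float64(-0.02), np.float64(-0.17), 0, 0]
[0, np.float64(-0.23), np.float64(-0.03), np.float64(-0.17), 0, 0]
[0, np.float64(-0.23), np.float64(-0.03), np.float64(-0.17), 0, 0]
[0, np.float64(-0.23), np.float64(-0.02), np.float64(-0.17), 0, 0]
[0, np.float64(-0.23), np.float64(-0.02), np.float64(-0.17), 0, 0]
[0, np.float64(-0.23), np.float64(-0.02), np.float64(-0.17), 0, 0]
[0, np.float64(-0.23), np.float64(-0.02), np.float64(-0.17), 0, 0]
[0, np.float64(-0.23), np.float64(-0.02), np.float64(-0.17), 0, 0]
[0, np.float64(-0.23), np.float64(-0.02), np.float64(-0.17), 0, 0]
[0, np.float64(-0.23), np.float64(-0.02), np.float64(-0.17), 0, 0]
[0, np.float64(-0.23), np.float64(-0.02), np.float64(-0.17), 0, 0]
[0, np.float64(-0.23), np.float64(-0.02), np.float64(-0.17), 0, 0]
[0, np.float64(-0.23), np.float64(-0.02), np.float64(-0.17), 0, 0]
[0, np.float64(-0.23), np.float64(-0.02), np.float64(-0.17), 0, 0]
```

Tracking the hinge circle well with small forces, so I carry on.

Request:
jog_arm(
  steps=[
    [0,-0.23,-0.02,-0.17,0,0],
    [0,-0.23,-0.03,-0.17,0,0],
    [0,-0.23,-0.03,-0.17,0,0],
    [0,-0.23,-0.02,-0.17,0,0],
    [0,-0.23,-0.02,-0.17,0,0],
    [0,-0.23,-0.02,-0.17,0,0],
    [0,-0.23,-0.02,-0.17,0,0],
    [0,-0.23,-0.02,-0.17,0,0],
    [0,-0.23,-0.02,-0.17,0,0],
    [0,-0.23,-0.02,-0.17,0,0],
    [0,-0.23,-0.02,-0.17,0,0],
    [0,-0.23,-0.02,-0.17,0,0],
    [0,-0.23,-0.02,-0.17,0,0],
    [0,-0.23,-0.02,-0.17,0,0],
    [0,0,0,0,0,0],
  ],
)

```text
t: 19.05
eef_pos: [0.46, 0.297, 0.3766]
tool_rot: [[-0.42, 0.9, 0.117], [0.908, 0.416, 0.053], [-0.001, 0.129, -0.992]]
contact_force: [2.3, 1.4, 5.3]
finger_gap: 0.0092
grip_force: 59.8
```

```bash
python3 -c "
from bar import *
table(1.047,-30,20)"
```

```text
A est 1.6044200075379638 r 0.13843717391658705 tilt -7.400549292045046 t 19.05 F [2.3 1.4 5.3] q [-0.04  0.36 -0.75  1.61  0.32  1.15 -0.43]
[0, np.float64(-0.24), np.float64(-0.0), np.float64(-0.16), 0, 0]
[0, np.float64(-0.24), np.float64(-0.02), np.float64(-0.16), 0, 0]
[0, np.float64(-0.24), np.float64(-0.02), np.float64(-0.16), 0, 0]
[0, np.float64(-0.24), np.float64(-0.01), np.float64(-0.16), 0, 0]
[0, np.float64(-0.24), np.float64(-0.01), np.float64(-0.16), 0, 0]
[0, np.float64(-0.24), np.float64(-0.01), np.float64(-0.16), 0, 0]
[0, np.float64(-0.24), np.float64(-0.01), np.float64(-0.16), 0, 0]
[0, np.float64(-0.24), np.float64(-0.01), np.float64(-0.16), 0, 0]
[0, np.float64(-0.24), np.float64(-0.01), np.float64(-0.16), 0, 0]
[0, np.float64(-0.24), np.float64(-0.01), np.float64(-0.16), 0, 0]
[0, np.float64(-0.24), np.float64(-0.01), np.float64(-0.16), 0, 0]
[0, np.float64(-0.24), np.float64(-0.01), np.float64(-0.16), 0, 0]
[0, np.float64(-0.24), np.float64(-0.01), np.float64(-0.16), 0, 0]
[0, np.float64(-0.24), np.float64(-0.0), np.float64(-0.16), 0, 0]
[0, np.float64(-0.24), np.float64(-0.0), np.float64(-0.16), 0, 0]
[0, np.float64(-0.24), np.float64(-0.0), np.float64(-0.16), 0, 0]
[0, np.float64(-0.24), np.float64(-0.0), np.float64(-0.16), 0, 0]
[0, np.float64(-0.24), np.float64(-0.0), np.float64(-0.16), 0, 0]
[0, np.float64(-0.24), np.float64(0.0), np.float64(-0.16), 0, 0]
[0, np.float64(-0.24), np.float64(0.0), np.float64(-0.16), 0, 0]
```

Request:
jog_arm(
  steps=[
    [0,-0.24,0,-0.16,0,0],
    [0,-0.24,-0.02,-0.16,0,0],
    [0,-0.24,-0.02,-0.16,0,0],
    [0,-0.24,-0.01,-0.16,0,0],
    [0,-0.24,-0.01,-0.16,0,0],
    [0,-0.24,-0.01,-0.16,0,0],
    [0,-0.24,-0.01,-0.16,0,0],
    [0,-0.24,-0.01,-0.16,0,0],
    [0,-0.24,-0.01,-0.16,0,0],
    [0,-0.24,-0.01,-0.16,0,0],
    [0,-0.24,-0.01,-0.16,0,0],
    [0,0,0,0,0,0],
  ],
)

```text
t: 20.05
eef_pos: [0.3897, 0.2645, 0.3633]
tool_rot: [[-0.419, 0.855, 0.305], [0.908, 0.396, 0.139], [-0.002, 0.335, -0.942]]
contact_force: [0.5, -1.8, 8.6]
finger_gap: 0.0096
grip_force: 59.5
```

```bash
python3 -c "
from bar import *
table(1.047,-30,9)"
```

```text
A est 1.2867387612170573 r 0.1387419554123737 tilt -19.57960319646555 t 20.05 F [ 0.5 -1.8  8.6] q [ 0.08  0.11 -0.79  1.93  0.24  0.82 -0.4 ]
[0, np.float64(-0.23), np.float64(0.02), np.float64(-0.17), 0, 0]
[0, np.float64(-0.23), np.float64(-0.0), np.float64(-0.17), 0, 0]
[0, np.float64(-0.23), np.float64(-0.0), np.float64(-0.17), 0, 0]
[0, np.float64(-0.23), np.float64(-0.0), np.float64(-0.17), 0, 0]
[0, np.float64(-0.23), np.float64(-0.0), np.float64(-0.17), 0, 0]
[0, np.float64(-0.23), np.float64(-0.0), np.float64(-0.17), 0, 0]
[0, np.float64(-0.23), np.float64(0.0), np.float64(-0.17), 0, 0]
[0, np.float64(-0.23), np.float64(0.0), np.float64(-0.17), 0, 0]
[0, np.float64(-0.23), np.float64(0.0), np.float64(-0.17), 0, 0]
```

Request:
jog_arm(
  steps=[
    [0,-0.23,0.02,-0.17,0,0],
    [0,-0.23,0,-0.17,0,0],
    [0,-0.23,0,-0.17,0,0],
    [0,-0.23,0,-0.17,0,0],
    [0,-0.23,0,-0.17,0,0],
    [0,-0.23,0,-0.17,0,0],
    [0,-0.23,0,-0.17,0,0],
    [0,-0.23,0,-0.17,0,0],
    [0,-0.2,0,-0.17,0,0],
    [0,0,0,0,0,0],
    [0,0,0,0,0,0],
    [0,0,0,0,0,0],
    [0,0,0,0,0,0],
  ],
)

```text
t: 21.13
eef_pos: [0.3393, 0.2413, 0.3381]
tool_rot: [[-0.419, 0.787, 0.454], [0.908, 0.364, 0.207], [-0.002, 0.499, -0.867]]
contact_force: [-10.2, -7.4, 20.2]
finger_gap: 0.0092
grip_force: 63.1
```

```bash
python3 -c "
from bar import *
table(1.047,-30,1)
d=snap('side');b=d['pixels'][190:370,170:430][:,:,::-1];np.savez('f.npz',**d)
for A in (1.0,1.047,1.1):print(A,proj(d,goal(A,0,0)))
print('bar pix')
g=cv2.cvtColor(d['pixels'],cv2.COLOR_RGB2GRAY);cv2.imwrite('pics/f.png',cv2.resize(b,None,fx=3,fy=3,interpolation=2))
"
```

```text
A est 1.0608092248407817 r 0.1379614608922654 tilt -29.922427715809185 t 21.1333 F [-10.2  -7.4  20.2] q [ 0.11 -0.07 -0.79  2.17  0.16  0.52 -0.37]
[0, np.float64(-0.07), np.float64(-0.0), np.float64(-0.01), 0, 0]
1.0 (np.float64(285.7511900788308), np.float64(233.54533029723373))
1.047 (np.float64(282.61062220641975), np.float64(231.6299474113626))
1.1 (np.float64(278.9718923250294), np.float64(229.63054229598833))
bar pix
```

View pics/f.png

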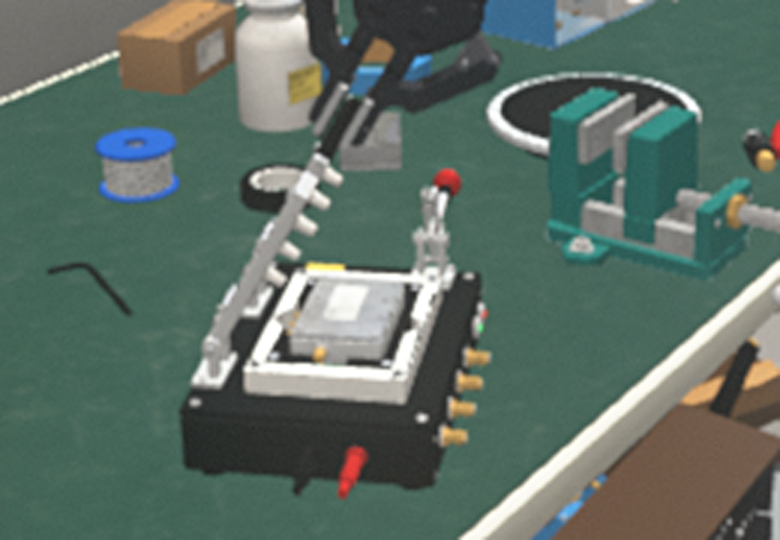

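The cover is held at about 60° with the module seated, level and clear below it. I ease the axial push on the hinge and trim the last half degree.

Request:
jog_arm(
  steps=[
    [0,-0.03,-0.03,0,0,0],
    [0,-0.02,-0.02,0,0,0],
    [0,0,0,0,0,0],
    [0,0,0,0,0,0],
    [0,0,0,0,0,0],
  ],
)

```text
t: 21.6
eef_pos: [0.337, 0.2399, 0.3366]
tool_rot: [[-0.419, 0.788, 0.451], [0.908, 0.364, 0.207], [-0.001, 0.496, -0.868]]
contact_force: [-2.9, -2.0, 7.6]
finger_gap: 0.0094
grip_force: 61.5
```

```bash
python3 -c "
from bar import *
table(1.047,-30,1)"
```

```text
A est 1.0348916837356867 r 0.13807484523762026 tilt -29.745134319715625 t 21.6 F [-2.9 -2.   7.6] q [ 0.11 -0.07 -0.78  2.17  0.15  0.52 -0.36]
[0, np.float64(0.03), np.float64(0.0), np.float64(-0.04), 0, 0]
```

Request:
jog_arm(
  steps=[
    [0,0.04,0,0,0,0],
    [0,0,0,0,0,0],
    [0,0,0,0,0,0],
    [0,0,0,0,0,0],
    [0,0,0,0,0,0],
    [0,0,0,0,0,0],
  ],
)

```text
t: 22.1
eef_pos: [0.338, 0.2404, 0.3373]
tool_rot: [[-0.419, 0.788, 0.451], [0.908, 0.364, 0.207], [-0.001, 0.496, -0.868]]
contact_force: [-3.1, -2.7, 7.9]
finger_gap: 0.0093
grip_force: 61.5
```

```bash
python3 -c "
from bar import *
table(1.047,-30,1)
print(manip.sign_off())"
```

```text
A est 1.0444772819763108 r 0.13808925942273875 tilt -29.756116875095433 t 22.1 F [-3.1 -2.7  7.9] q [ 0.11 -0.07 -0.79  2.17  0.15  0.52 -0.37]
[0, np.float64(-0.01), np.float64(0.0), np.float64(-0.04), 0, 0]
the job is handed in; nothing more can be done
None
```

I handed the job in at 22.1 s: the module is seated in the nest with its pins towards the hinges and released, and the gripper is holding the cover by its lift bar at about 60° (59.8° worked out from the arm's pose), with the tape roll, heat sink and attenuator never touched.

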